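Turn the ball dish towards the tin

TASK

Press the tail of the small see-saw lever on the ball stand all the way down, so that its presser foot swings up off the steel ball. Then take the dished plate by its upright grip, lift it level off its seat with the ball resting in its middle, and turn it a quarter turn above the seat, keeping the ball in the middle, so that its pouring lip points to the side where the white open tin stands. Finish still holding the dish there, level and still, about 4 to 5 cm above the seat, the foot still up; do not shove the tin or the string spool.

Things in the scene. Friction and masses are not known exactly. Their poses are not given: they have to be found in the camera images.
- stand: Fixed ball stand: dark base plate 200 x 110 x 10 mm with a round seat and, behind the seat, an upright aluminium head. Origin at desk height under the middle of the seat; +x runs from the seat towards the head, z up. The head's post stands 76 to 94 mm from the seat's axis along +x, 36 mm wide, top about 100 mm above the desk; the lever's pivot axis (along the stand's y) lies at stand x = 85 mm, z = 88 mm. Place and yaw vary.
- seat (a point): Middle of the top of the round seat (diameter 58 mm), 24 mm above the desk, in the stand's axes. The dish rests here at the start.
- foot_lever (a joint): Angle of the see-saw lever (rad): 0 = foot down just over the ball (the start is 0 to 0.08), 1.15 = foot fully up (stop). Pressing the tail down makes it grow; it needs about 2 N and stays where it is left. With the foot fully up its tip is about 150 mm above the desk, 20 mm behind the seat's axis (stand +x).
- lever_tail (a point): Middle of the black pad (24 x 22 x 7 mm) at the tail of the lever, 60 mm from the pivot on the side away from the seat. The tail rises 35 degrees above the level with the foot down (pad middle at stand x = 134 mm, z = 122 mm) and falls to 31 degrees below it with the foot fully up (x = 136 mm, z = 57 mm); the pad can be pressed straight down from above.
- dish: Loose dished aluminium plate, 100 mm across, about 0.1 kg; origin at the middle of its underside, z up. A shallow cone (8 degrees) falling to the middle, rim 17.5 mm high. +x points to the pouring lip (a short open channel, ends 65 mm from the middle); the upright grip is on the opposite side (-x). At the start it stands on the seat, lip towards the stand's head (its x along the stand's x within about 0.1 rad).
- dish_mid (a point): Point in the dish's frame, 18 mm above its underside on its axis: where the ball's centre lies when the ball is in the middle of the dish.
- dish_grip (a point): Middle of the dish's upright grip: a flat fin 36 mm long (along the dish's x), 10 mm thick (along the dish's y), 32 mm high, its middle 78 mm from the dish's axis towards -x and 26.5 mm above the dish's underside. Pinch it across its 10 mm thickness from above.
- ball_center (a point): Centre of the loose steel ball, 20 mm in diameter, 32 g; it lies in the middle of the dish and rolls off the middle if the dish tilts by more than 8 degrees or is jerked.
- tin_mid (a point): Middle (half-way up) of the open white tin, 68 mm across, 30 mm high, standing on the desk about 0.16 m to the left or to the right of the seat (along the stand's +y or -y). The dish's lip must end up pointing to this side.
- spool_mid (a point): Middle (half-way up) of a string spool, 48 mm across, 50 mm high, standing on the other side of the seat, about 0.16 m from it. Leave it alone.
Things that resemble listed ones, but are neither listed nor needed, are in the scene too. Of the things that look like the part that bears tin_mid, the middle-sized one is meant.

How it is judged:
By the outcome, as a careful person would: the job done as asked, in the order asked, and still so for the second after the job is handed in, while the arm keeps its last pose, push and grip.
It also fails if it takes over 64 s, if anything falls off the work surface, if the arm or the gripper's body presses on something with over 40 N, if the wrist force passes 120 N, or if a joint passes its speed limit or range.

ROBOT

A 7-joint arm with a two-finger parallel gripper is mounted at the origin on a cart in front of the work surface, level with it; the furniture and walls round the work are solid. World frame = base frame: x ahead of the robot, y to its left, z up, the work surface at z = 0. Lengths are in m, angles in rad, forces in N, time in s.
With the tool pointing down it reaches from about 0.425 to 0.925 m from the base axis. Payload 6.8 kg.
Tool frame: the origin (TCP) lies midway between the tips of the shut fingers; the grasp point (between the pads) lies 19 mm behind it (grip_point_offset is the distance from the TCP to the grasp point, in m); y points along the fingers, x is the direction in which the jaws open and shut, and the axes are right-handed (so a half turn about y gives the same grasp; the last joint's range is limited). The gripper opens to 85 mm and grips with 20 to 120 N. Pads are 22 mm wide; open, the fingers measure 114 mm over their backs; the gripper's body (76 mm by 85 mm) begins 54 mm behind the grasp point. The pads swing forward as they close: fully open they stand 13 mm farther back than shut.
Start: joints at [-1.268, 0.477, 0.022, 1.555, -0.011, 1.109, -0.083], TCP at [0.27, 0.619, 0.231] pointing down, gripper open.
Joint ranges: [-2.96, 2.96], [-0.34, 2.1], [-1.41, 1.46], [0.24, 2.44], [-1.37, 4.51], [0.17, 1.92], [-2.96, 2.96]. Speed limits (rad/s): [2.39, 2.39, 3.14, 3.14, 3.14, 3.14, 3.14].

INTERFACE

Orientations are given as a unit quaternion [w, x, y, z].
In Python, from station import get_obs, read_camera, hand_in, grip_point_offset gives the robot as it stands.
- The arm moves only by the tool play_rows, never from a script. Its argument "increments" is a list of rows, each a list of 2 entries, a list of its own where there are three numbers: the shift along the tool's x, y, z in m, then the turn, a rotation vector about the tool's x, y, z in degrees. In form: [[[tx, ty, tz], [ax, ay, az]], ...]. A call has 1 to 20 rows; each row shifts and turns the commanded pose from where the row before left it, along the tool's axes as they then stand; what a row does not reach is not made up. A row lasts 1/12 s, in which the tool goes at most 41.7 mm and 7.16 degrees, less where a joint would pass 70% of its speed; a pose out of reach is approached as far as the arm can. A call with a gripper value outside its range is refused whole. "gripper" is the finger opening in m, from 0 to 0.0854, set as the call begins (left out, the last holds). The fingers move at their own pace and stop on an object; "grip_force" is the grip in N (left out, the last holds). Time passes only in rows, so rows that do not move let the fingers close. It gives the time, the measured TCP pose, the force and the opening at its end, in the units of the state.
- get_obs(): the state, without advancing time (a new reading comes with each control period).
- read_camera(name): name is "side" or "top" or "wrist"; returns a dict with "color" (384x512x3 uint8, red, green, blue), "range_z" (384x512 float32, m along the optical axis (not along the pixel's ray), 0 where there is no reading), "intrinsics" (3x3 intrinsics, pixels), "dist_coeffs" ([k1, k2, p1, p2, k3] as OpenCV has them; the pictures are not rectified), "R" (3x3) and "t" (3): a world point X has camera coordinates R X + t; the wrist camera has in their place "hand_eye" (4x4, takes a point from camera to tool coordinates, whose origin is the TCP and whose axes are the tool frame's). Camera axes: x right, y down, z forward; pixel columns grow to the right and rows downward; lengths in m; the calibration is good to about 2 mm. A picture is of the moment at which its call begins: read the wrist's pose just before it.
- hand_in(): hands the job in, once; it reports no verdict.
The state is a dict: "t": time; "q": joint angles; "joint_vel": joint speeds; "joint_torque": joint torques, N m; "eef_pos": TCP position; "tool_rot": TCP orientation; "contact_force": force on the tool from outside, world axes, zero at the start; "torque": the same for the moment, N m; "gripper_width": opening from 0.0 (shut) to 1.0 (fully open).
Only numpy, scipy, OpenCV 4.12 (cv2) and the standard library are available. Lean on these libraries where they do the work, as an engineer would, in place of code of your own. Each camera call takes 0.05 s, during which the arm holds its last target. There are 200 camera calls.

## Working session

There is one attempt and no reset: what is moved stays moved. The work goes in short steps, Python scripts to look and compute and a tool call to move; the robot and the scene stay as the last step left them, time stands still between calls to the robot, and variables do not carry over. Pictures are saved under pics/ and viewed, about 8 in all and at most 12, crops included, and the job is handed in when it is done.

Besides the shell and the picture viewer there is one more tool, called as name(argument=value, ...), one argument or row to a line, values as JSON. play_rows: Moves the arm, as the interface text tells. Its arguments: {"type":"object","properties":{"increments":{"type":"array","items":{"type":"array"}},"gripper":{"type":"number"},"grip_force":{"type":"number"}},"required":["increments"]}

```bash
mkdir -p pics; cat > h.py <<'E'
import numpy as np, cv2
from station import *
from scipy.spatial.transform import Rotation as Ro
def Rq(q): return Ro.from_quat([q[1],q[2],q[3],q[0]])
def cloud(c, step=1, obs=None):
    K,d=np.array(c["intrinsics"]),np.array(c["dist_coeffs"])
    z=c["range_z"]; v,u=np.mgrid[0:z.shape[0],0:z.shape[1]]
    p=cv2.undistortPoints(np.stack([u,v],-1).reshape(-1,1,2).astype(float),K,d).reshape(-1,2)
    P=np.c_[p*z.reshape(-1,1),z.ravel()]
    if "R" in c: W=(P-np.array(c["t"]).ravel())@np.array(c["R"])
    else:
        H=np.array(c["hand_eye"]); T=P@H[:3,:3].T+H[:3,3]
        W=Rq(obs["tool_rot"]).apply(T)+obs["eef_pos"]
    W[z.ravel()==0]=np.nan
    return W.reshape(*z.shape,3)
def proj(c,X):
    K,d=np.array(c["intrinsics"]),np.array(c["dist_coeffs"])
    return cv2.projectPoints(np.atleast_2d(X).astype(float),cv2.Rodrigues(np.array(c["R"]))[0],np.array(c["t"]).ravel(),K,d)[0].reshape(-1,2)
def save(n,im,s=1.5): cv2.imwrite("pics/"+n,cv2.resize(im,None,fx=s,fy=s)[...,::-1])
E
python3 - <<'E'
from h import *
o=get_obs(); print(o["eef_pos"],o["tool_rot"],grip_point_offset, o["gripper_width"])
a=read_camera("top"); b=read_camera("side")
for n,c in(("top",a),("side",b)):
    save(n+"0.png",c["color"]); W=cloud(c); np.save(n+"W.npy",W); np.save(n+"C.npy",c["color"])
    print(n,np.array(c["intrinsics"]).tolist(),np.nanmin(W.reshape(-1,3),0),np.nanmax(W.reshape(-1,3),0),(-np.array(c["R"]).T@np.array(c["t"]).ravel()))
E
```

```text
[0.26930856 0.61829447 0.23031688] [-0.59105539  0.59184614  0.38701823 -0.38805741] 0.0187 0.9986564576300531
top [[405.30076685535323, 0.0, 256.70331423103545], [0.0, 405.30076685535323, 194.8482605963671], [0.0, 0.0, 1.0]] [-0.15030138 -1.09062288 -0.73638873] [1.00513249 1.14871207 0.40223619] [0.47589348 0.00726733 0.99189421]
side [[452.9797876091654, 0.0, 256.92977635792454], [0.0, 452.9797876091654, 192.05854645171135], [0.0, 0.0, 1.0]] [-1.01955301 -0.43643645 -0.73912066] [1.00703575 2.81322819 0.40767654] [ 0.4941392  -0.72884292  0.60606618]
```

View pics/top0.png

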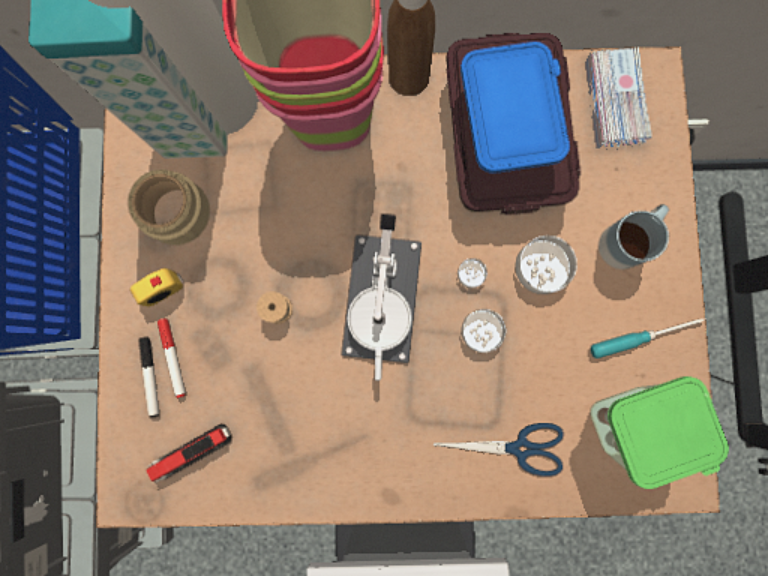

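View pics/side0.png

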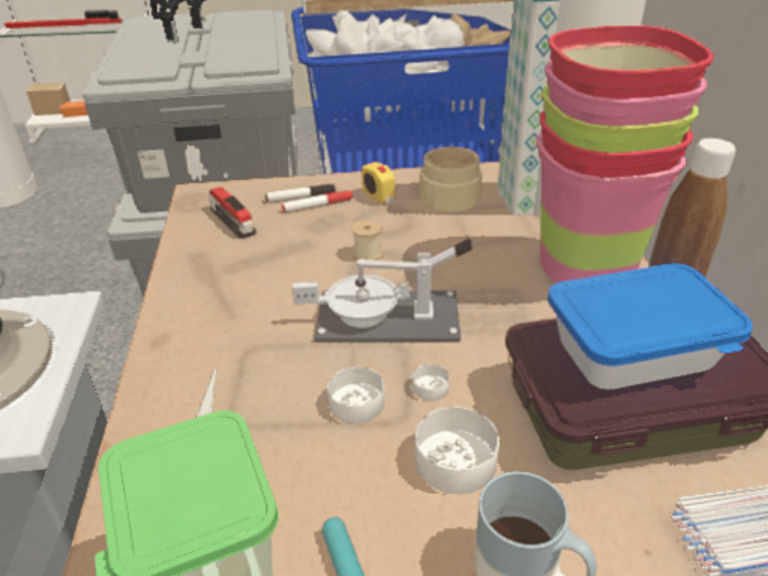

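Top view: stand near (380,300) with the head up-image (world +x) and the fin at (377,365). The three white tins are all on the right (world −y); the middle-sized one is at (483,332). The spool is at (274,307). Next I measure these.

```bash
python3 - <<'E'
from h import *
W=np.load("topW.npy"); C=np.load("topC.npy").astype(int); S=np.load("sideW.npy"); SC=np.load("sideC.npy").astype(int)
def fitc(P):
    A=np.c_[2*P[:,:2],np.ones(len(P))]; s=np.linalg.lstsq(A,(P[:,:2]**2).sum(1),rcond=None)[0]
    return s[:2],np.sqrt(s[2]+s[0]**2+s[1]**2)
def at(W,u,v): return W[int(v/1.5),int(u/1.5)]
print("desk",at(W,440,300),"spool",at(W,274,300),"ball?",at(W,379,317))
# plate
Q=W[140:250,220:290].reshape(-1,3); c=C[140:250,220:290].reshape(-1,3)
m=(c.max(1)<95)&(Q[:,2]>0.004)&(Q[:,2]<0.016)
r=cv2.minAreaRect(Q[m,:2].astype(np.float32)); print("plate",r,m.sum(),np.median(Q[m,2]))
# dish rim
allq=np.r_[W[180:250,215:295].reshape(-1,3),S[170:235,195:290].reshape(-1,3)]
for nm,Wc in(("top",W[185:240,225:280]),("side",S[170:235,195:290])):
    q=Wc.reshape(-1,3); q=q[(q[:,2]>0.037)&(q[:,2]<0.045)]
    ctr=np.median(q[:,:2],0)
    for _ in range(5):
        rr=np.linalg.norm(q[:,:2]-ctr,axis=1); k=(rr>0.044)&(rr<0.055); ctr,R=fitc(q[k])
    print(nm,"rim",ctr,R,k.sum())
# fin: z 0.045-0.075 near robot
for nm,Wc in(("top",W[225:265,235:270]),("side",S[180:215,185:222])):
    q=Wc.reshape(-1,3); q=q[(q[:,2]>0.052)&(q[:,2]<0.08)]
    print(nm,"fin",len(q),np.median(q,0),q.min(0),q.max(0), cv2.minAreaRect(q[:,:2].astype(np.float32)) if len(q)>3 else 0)
# tail pad
for nm,Wc,cc in(("top",W[135:165,245:272],C[135:165,245:272]),("side",S[155:175,298:318],SC[155:175,298:318])):
    q=Wc.reshape(-1,3); k=(cc.reshape(-1,3).max(1)<70)&(q[:,2]>0.09); q=q[k]
    print(nm,"pad",len(q),np.median(q,0),q.min(0),q.max(0))
for u,v in((483,332),(472,274),(545,266)):
    q=W[int(v/1.5)-22:int(v/1.5)+22,int(u/1.5)-22:int(u/1.5)+22].reshape(-1,3); k=q[:,2]>0.01; print("tin",np.median(q[k],0),np.ptp(q[k],0),q[k][:,2].max())
E
```

```text
desk [ 5.66890327e-01 -6.67637431e-02 -2.55350575e-04] spool [0.57071882 0.19725767 0.04729737] ball? [0.53659795 0.03207106 0.09412791]
plate ((0.5738171935081482, 0.02880999818444252), (0.10964847356081009, 0.199506014585495), 81.99832916259766) 656 0.009824363406517479
top rim [0.53861904 0.03318958] 0.047540401955289135 306
side rim [0.53979881 0.0296088 ] 0.04797329675926211 320
top fin 59 [0.46127366 0.03550804 0.0661336 ] [0.44534958 0.03238189 0.06321376] [0.47717369 0.04003209 0.0699133 ] ((0.46126189827919006, 0.03620673716068268), (0.006931981071829796, 0.03165136277675629), 88.41273498535156)
side fin 139 [0.46140828 0.03065362 0.06168981] [0.44330626 0.02707198 0.05210373] [0.47880661 0.03997763 0.06802608] ((0.4611192047595978, 0.03248296305537224), (0.011659066192805767, 0.03576260432600975), 81.60153198242188)
top pad 89 [0.67247932 0.01416168 0.12263541] [0.6620746  0.00306228 0.11373591] [0.68258756 0.02339527 0.128864  ]
side pad 33 [0.67237701 0.00458258 0.12165269] [0.66619403 0.00095452 0.11508162] [0.68291356 0.01810609 0.12805557]
tin [ 0.51548282 -0.14043815  0.02445755] [0.06690104 0.0678793  0.02278942] 0.03313539319480163
tin [ 0.60871701 -0.12159062  0.01879766] [0.04508437 0.04571644 0.0137327 ] 0.023937210793700408
tin [ 0.61572665 -0.23856273  0.02643588] [0.08938915 0.09116199 0.03391828] 0.04395026714710417
```

```bash
cat >> h.py <<'E'
def to(pos,yaw=None):
    o=get_obs(); R=Rq(o["tool_rot"]).as_matrix(); p=np.array(o["eef_pos"])
    y=np.degrees(np.arctan2(R[1,0],R[0,0]))
    print("t %.2f"%o["t"],"p",p.round(4),"yaw %.2f"%y,"tilt(down.x,y)",R[:2,1].round(4),"q",np.round(o["q"],2),"F",np.round(o["contact_force"],1),"w %.3f"%o["gripper_width"])
    print("tool shift mm",(R.T@(np.array(pos)-p)*1000).round(1), "turn tool y deg", None if yaw is None else round(-((yaw-y+180)%360-180),2), "level fix (rotvec tool,deg)", np.degrees(np.cross([0,1,0],R.T@[0,0,-1])).round(2))
E
python3 - <<'E'
from h import *
P=np.r_[np.load("topW.npy").reshape(-1,3),np.load("sideW.npy").reshape(-1,3)]
P=P[~np.isnan(P[:,0])]
for z0 in(0.1,0.15,0.2,0.3):
    q=P[P[:,2]>z0]; d=np.linalg.norm(q[:,:2]-[0.674,0.013],axis=1); q=q[d>0.16] if z0<.16 else q; d=d[d>0.16] if z0<.16 else d
    i=d.argmin(); print(z0,"nearest",q[i],d[i])
a,b=np.array([.269,.618]),np.array([.674,.013]); q=P[(P[:,2]>.1)&(P[:,0]>0.2)]; s=np.clip(((q[:,:2]-a)@(b-a))/((b-a)@(b-a)),0,1); d=np.linalg.norm(q[:,:2]-a-s[:,None]*(b-a),axis=1); k=(s<.8); print("path",q[k][d[k].argmin()],d[k].min())
to([.674,.013,.23],87)
E
```

```text
0.1 nearest [0.80489371 0.10501556 0.32150139] 0.16000008791627945
0.15 nearest [0.80489371 0.10501556 0.32150139] 0.16000008791627945
0.2 nearest [0.80772301 0.05015846 0.2691876 ] 0.13878974751782303
0.3 nearest [0.80643894 0.05468745 0.33834455] 0.1388449373941614
path [0.28715355 0.59085064 0.13340846] 1.7300119751777478e-05
t 0.10 p [0.2693 0.6183 0.2304] yaw 66.46 tilt(down.x,y) [-0.0005 -0.0016] q [-1.27  0.48  0.02  1.56 -0.01  1.11 -0.08] F [-0.4 -0.2  0. ] w 0.998
tool shift mm [-393.4    1.2 -612.7] turn tool y deg -20.54 level fix (rotvec tool,deg) [ 0.01  0.   -0.1 ]
```

play_rows(
  increments=[
    [[-0.008, 0, -0.012], [0, 0, 0]],
    [[-0.016, 0, -0.025], [0, 0, 0]],
    [[-0.02, 0, -0.031], [0, 0, 0]],
    [[-0.02, 0, -0.031], [0, 0, 0]],
    [[-0.02, 0, -0.031], [0, 0, 0]],
    [[-0.02, 0, -0.031], [0, 0, 0]],
    [[-0.02, 0, -0.031], [0, 0, 0]],
    [[-0.02, 0, -0.031], [0, 0, 0]],
    [[-0.02, 0, -0.031], [0, 0, 0]],
    [[-0.02, 0, -0.031], [0, 0, 0]],
    [[-0.02, 0, -0.031], [0, 0, 0]],
    [[-0.02, 0, -0.031], [0, 0, 0]],
    [[-0.02, 0, -0.031], [0, 0, 0]],
    [[-0.02, 0, -0.031], [0, 0, 0]],
    [[-0.02, 0, -0.031], [0, 0, 0]],
    [[-0.02, 0, -0.031], [0, 0, 0]],
    [[-0.02, 0, -0.031], [0, 0, 0]],
    [[-0.016, 0, -0.025], [0, 0, 0]],
    [[-0.008, 0, -0.012], [0, 0, 0]],
    [[0, 0, 0], [0, 0, 0]],
  ],
  gripper=0,
)

```text
t: 1.77
eef_pos: [0.6258, 0.0789, 0.2311]
tool_rot: [-0.592, 0.594, 0.385, -0.386]
contact_force: [0.4, 0.3, 0.3]
gripper_width: 0.001
```

```bash
python3 - <<'E'
from h import *
o=get_obs(); c=read_camera("wrist"); print(np.array(c["hand_eye"]).round(3).tolist())
save("w1.png",c["color"],1.3); W=cloud(c,obs=o); np.save("w1W.npy",W)
to([.675,.0135,.23],87)
E
```

```text
[[1.0, 0.0, 0.0, 0.001], [-0.0, -0.32, 0.948, -0.143], [0.0, -0.948, -0.32, 0.082], [0.0, 0.0, 0.0, 1.0]]
t 1.82 p [0.6247 0.0822 0.231 ] yaw 66.24 tilt(down.x,y) [-0.0006 -0.0006] q [-0.41  0.41  0.24  1.68 -0.11  1.06  1.02] F [-0.4  0.4 -0.2] w -0.001
tool shift mm [-42.6   1.  -73.7] turn tool y deg -20.76 level fix (rotvec tool,deg) [-0.02  0.   -0.05]
```

View pics/w1.png

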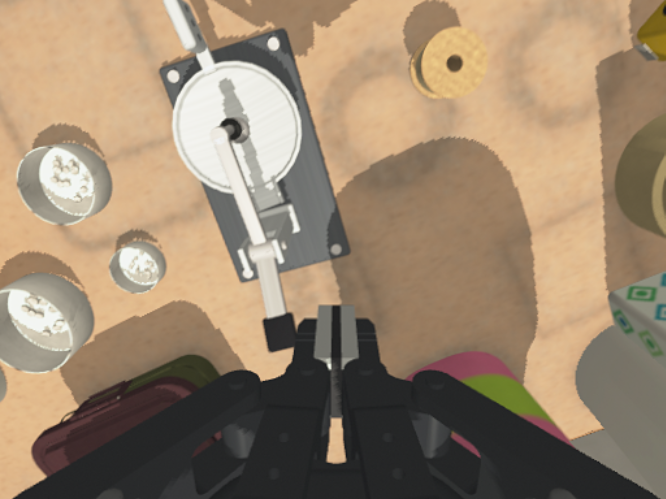

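The wrist view shows the tail pad at (278,332), beside the shut fingers. The foot is on the ball at (232,128), and the dish is centred on the seat. Next I move above the pad.

play_rows(
  increments=[
    [[-0.0106, 0, -0.0184], [0, 0, 0]],
    [[-0.0107, 0, -0.0184], [0, 0, 0]],
    [[-0.0107, 0, -0.0184], [0, 0, 0]],
    [[-0.0106, 0, -0.0184], [0, 0, 0]],
    [[0, 0, 0], [0, -5.2, 0]],
    [[0, 0, 0], [0, -5.2, 0]],
    [[0, 0, 0], [0, -5.2, 0]],
    [[0, 0, 0], [0, -5.2, 0]],
    [[0, 0.015, 0], [0, 0, 0]],
    [[0, 0.02, 0], [0, 0, 0]],
    [[0, 0.02, 0], [0, 0, 0]],
    [[0, 0.02, 0], [0, 0, 0]],
    [[0, 0.012, 0], [0, 0, 0]],
    [[0, 0, 0], [0, 0, 0]],
    [[0, 0, 0], [0, 0, 0]],
  ],
)

```text
t: 3.07
eef_pos: [0.6746, 0.0175, 0.1441]
tool_rot: [0.512, -0.511, -0.488, 0.489]
contact_force: [0.5, 0.2, 0.4]
gripper_width: 0.001
```

```bash
python3 - <<'E'
from h import *
to([.675,.0135,.07],87)
E
```

```text
t 3.07 p [0.6746 0.0175 0.1441] yaw 87.35 tilt(down.x,y) [-0.0013  0.0005] q [-0.23  0.56  0.16  1.64 -0.11  0.95  1.49] F [0.5 0.2 0.4] w 0.001
tool shift mm [-4.  74.1 -0.7] turn tool y deg 0.35 level fix (rotvec tool,deg) [-0.08  0.    0.03]
```

play_rows(
  increments=[
    [[-0.004, 0, 0], [0, 0, 0]],
    [[0, 0.004, 0], [0, 0, 0]],
    [[0, 0.004, 0], [0, 0, 0]],
    [[0, 0.004, 0], [0, 0, 0]],
    [[0, 0.004, 0], [0, 0, 0]],
    [[0, 0.004, 0], [0, 0, 0]],
    [[0, 0.004, 0], [0, 0, 0]],
    [[0, 0.004, 0], [0, 0, 0]],
    [[0, 0.004, 0], [0, 0, 0]],
    [[0, 0.004, 0], [0, 0, 0]],
    [[0, 0.004, 0], [0, 0, 0]],
    [[0, 0.004, 0], [0, 0, 0]],
    [[0, 0.004, 0], [0, 0, 0]],
    [[0, 0.004, 0], [0, 0, 0]],
    [[0, 0.004, 0], [0, 0, 0]],
    [[0, 0.004, 0], [0, 0, 0]],
    [[0, 0.004, 0], [0, 0, 0]],
    [[0, 0.002, 0], [0, 0, 0]],
    [[0, 0, 0], [0, 0, 0]],
  ],
)

```text
t: 4.65
eef_pos: [0.6743, 0.0122, 0.0774]
tool_rot: [0.512, -0.511, -0.488, 0.488]
contact_force: [-0.5, 0.3, 0.0]
gripper_width: -0.001
```

play_rows(
  increments=[
    [[0, 0.002, 0], [0, 0, 0]],
    [[0, 0.002, 0], [0, 0, 0]],
    [[0, 0, 0], [0, 0, 0]],
  ],
)

```text
t: 4.9
eef_pos: [0.6749, 0.0121, 0.074]
tool_rot: [0.512, -0.512, -0.488, 0.488]
contact_force: [0.3, 0.0, 0.4]
gripper_width: -0.001
```

play_rows(
  increments=[
    [[0, 0.002, 0], [0, 0, 0]],
    [[0, 0.002, 0], [0, 0, 0]],
    [[0, 0.001, 0], [0, 0, 0]],
  ],
)

```text
t: 5.15
eef_pos: [0.6746, 0.0122, 0.069]
tool_rot: [0.512, -0.512, -0.488, 0.488]
contact_force: [-1.5, 1.0, 1.9]
gripper_width: 0.004
```

```bash
python3 - <<'E'
from h import *
c=read_camera("side"); save("s2.png",c["color"][110:250,180:360],3)
W=cloud(c); q=W.reshape(-1,3); s=np.array([.5393,.0314]); ex=np.array([np.cos(np.radians(-8)),np.sin(np.radians(-8))]); ey=np.array([-ex[1],ex[0]])
L=np.c_[(q[:,:2]-s)@ex,(q[:,:2]-s)@ey,q[:,2]]; k=(abs(L[:,1])<.014)&(L[:,2]>.1)&(L[:,0]<.09)&(L[:,0]>-.02)
l=L[k]; print(k.sum()); 
if k.sum(): i=l[:,2].argmax(); print("highest",l[i], np.polyfit(l[:,0],l[:,2],1)); 
to([.675,.0135,.06],87)
E
```

```text
255
highest [0.04573808 0.00048322 0.16986016] [-0.81239835  0.18161328]
t 5.20 p [0.6745 0.0122 0.0688] yaw 87.26 tilt(down.x,y) [-0.0011  0.0001] q [-0.21  0.65  0.15  1.68 -0.12  0.82  1.51] F [-0.4 -0.3  1.6] w 0.003
tool shift mm [ 1.3  8.8 -0.5] turn tool y deg 0.26 level fix (rotvec tool,deg) [-0.06  0.    0.  ]
```

View pics/s2.png

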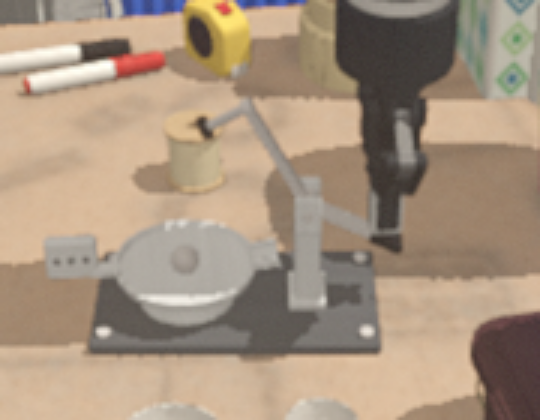

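The foot is well up (tip at (205,127) in the crop) and the ball lies in the dish at (185,260). I keep pressing until it hits the stop.

play_rows(
  increments=[
    [[0, 0.0015, 0], [0, 0, 0]],
    [[0, 0.0015, 0], [0, 0, 0]],
    [[0, 0, 0], [0, 0, 0]],
  ],
)

```text
t: 5.45
eef_pos: [0.6751, 0.0121, 0.066]
tool_rot: [-0.512, 0.512, 0.488, -0.488]
contact_force: [-0.6, 0.8, 0.4]
gripper_width: 0.0
```

play_rows(
  increments=[
    [[0, 0.0015, 0], [0, 0, 0]],
    [[0, 0.0015, 0], [0, 0, 0]],
    [[0, 0, 0], [0, 0, 0]],
  ],
)

```text
t: 5.7
eef_pos: [0.6763, 0.012, 0.0645]
tool_rot: [-0.511, 0.512, 0.489, -0.487]
contact_force: [-0.6, -0.2, 7.5]
gripper_width: -0.001
```

play_rows(
  increments=[
    [[0, 0.001, 0], [0, 0, 0]],
    [[0, 0, 0], [0, 0, 0]],
  ],
)

```text
t: 5.87
eef_pos: [0.6768, 0.0121, 0.0641]
tool_rot: [-0.511, 0.513, 0.489, -0.487]
contact_force: [-0.4, 0.3, 9.1]
gripper_width: -0.001
```

play_rows(
  increments=[
    [[0, -0.004, 0], [0, 0, 0]],
    [[0, -0.01, 0], [0, 0, 0]],
    [[0, -0.02, 0], [0, 0, 0]],
    [[0, -0.025, 0], [0, 0, 0]],
    [[0, -0.03, 0], [0, 0, 0]],
    [[0, -0.03, 0], [0, 0, 0]],
    [[0, -0.03, 0], [0, 0, 0]],
    [[0, -0.03, 0], [0, 0, 0]],
    [[0, -0.02, 0], [0, 0, 0]],
    [[0, -0.01, 0], [0, 0, 0]],
    [[0, 0, 0], [0, 0, 0]],
    [[0, 0, 0], [0, 0, 0]],
  ],
)

```text
t: 6.87
eef_pos: [0.6746, 0.0121, 0.2707]
tool_rot: [0.512, -0.512, -0.488, 0.488]
contact_force: [-1.0, 0.5, -1.0]
gripper_width: -0.001
```

```bash
python3 - <<'E'
from h import *
to([.4613,.0355,.25],87)
c=read_camera("side");W=cloud(c); q=W.reshape(-1,3); s=np.array([.5393,.0314]); ex=np.array([np.cos(np.radians(-8)),np.sin(np.radians(-8))]); ey=np.array([-ex[1],ex[0]])
L=np.c_[(q[:,:2]-s)@ex,(q[:,:2]-s)@ey,q[:,2]]; k=(abs(L[:,1])<.014)&(L[:,2]>.1)&(L[:,0]<.09)&(L[:,0]>-.02)&(L[:,2]<.2)
l=L[k]; m=l[:,0]>.045; print(np.degrees(np.arctan(np.polyfit(l[m,0],l[m,2],1)[0])),l[l[:,2].argmax()], "min x",l[l[:,0].argmin()])
E
```

```text
t 6.87 p [0.6746 0.0121 0.2707] yaw 87.27 tilt(down.x,y) [-0.0007  0.    ] q [-0.24  0.45  0.19  1.52 -0.09  1.18  1.48] F [-1.   0.5 -1. ] w -0.001
tool shift mm [ 13.1  20.8 214.1] turn tool y deg 0.27 level fix (rotvec tool,deg) [-0.04  0.    0.  ]
-62.86193989909433 [ 0.04965858 -0.00460541  0.17275794] min x [ 0.01659386 -0.0006215   0.1595901 ]
```

```bash
python3 - <<'E'
from h import *
o=get_obs(); c=read_camera("wrist"); W=cloud(c,obs=o); t=read_camera("top"); T=cloud(t)
save("w2.png",c["color"],1.3)
for nm,X,C in(("w",W,c),("t",T,t)):
    q=X.reshape(-1,3); near=np.linalg.norm(q[:,:2]-[.461,.0345],axis=1)<.035
    f=q[near&(q[:,2]>.06)&(q[:,2]<.072)]
    print(nm,"fin top",len(f),f.mean(0),f[:,:2].min(0),f[:,:2].max(0),cv2.minAreaRect(f[:,:2].astype(np.float32)))
    u,s,v=np.linalg.svd(f[:,:2]-f[:,:2].mean(0),full_matrices=False); print("dir",np.degrees(np.arctan(v[0,1]/v[0,0])))
    d=np.linalg.norm(q[:,:2]-[.5393,.0314],axis=1)
    r=q[(d<.056)&(d>.04)&(q[:,2]>.037)&(q[:,2]<.045)]
    A=np.c_[2*r[:,:2],np.ones(len(r))]; z=np.linalg.lstsq(A,(r[:,:2]**2).sum(1),rcond=None)[0]; print("rim",z[:2],np.sqrt(z[2]+z[0]**2+z[1]**2))
    b=q[(d<.02)&(q[:,2]>.046)&(q[:,2]<.06)]; print("ball",len(b),np.median(b,0) if len(b) else 0)
E
```

```text
<stdin>:7: RuntimeWarning: Mean of empty slice.
  ret = um.true_divide(
Traceback (most recent call last):
ValueError: zero-size array to reduction operation minimum which has no identity
```

View pics/w2.png

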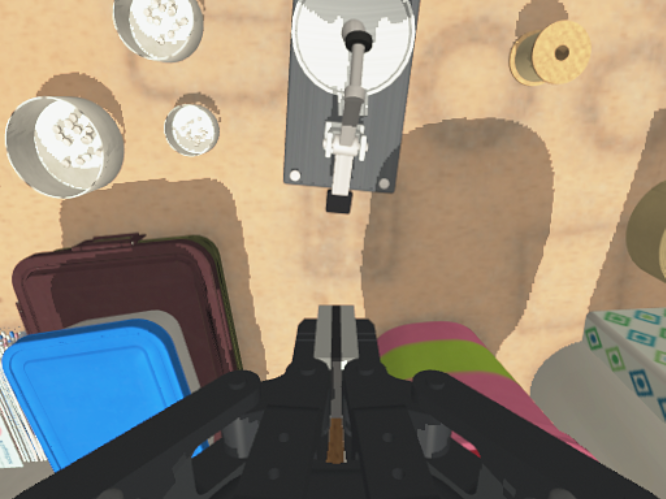

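The view is too far forward: the fin is out of frame above the top edge, and the foot is up. I move back and look again.

play_rows(
  increments=[
    [[0.001, 0, 0.01], [0, 0, 0]],
    [[0.001, 0, 0.02], [0, 0, 0]],
    [[0.0015, 0, 0.025], [0, 0, 0]],
    [[0.0015, 0, 0.025], [0, 0, 0]],
    [[0.0015, 0, 0.025], [0, 0, 0]],
    [[0.0015, 0, 0.025], [0, 0, 0]],
    [[0.001, 0, 0.02], [0, 0, 0]],
    [[0, 0, 0.01], [0, 0, 0]],
    [[0, 0, 0], [0, 0, 0]],
    [[0, 0, 0], [0, 0, 0]],
  ],
  gripper=0.06,
)

```text
t: 7.85
eef_pos: [0.516, 0.0287, 0.271]
tool_rot: [-0.512, 0.512, 0.488, -0.488]
contact_force: [0.9, -0.0, 0.1]
gripper_width: 0.702
```

```bash
cat > dish.py <<'E'
from h import *
def meas(names=("wrist","top"),zo=0.0,ctr=(.5393,.0314),fin=(.461,.0345)):
  for nm in names:
    o=get_obs(); c=read_camera(nm); q=cloud(c,obs=o).reshape(-1,3)
    near=np.linalg.norm(q[:,:2]-fin,axis=1)<.03
    f=q[near&(q[:,2]>.058+zo)&(q[:,2]<.074+zo)]; print(nm,"fin",len(f))
    if len(f)>5:
        r=cv2.minAreaRect(f[:,:2].astype(np.float32)); u,s,v=np.linalg.svd(f[:,:2]-f[:,:2].mean(0),full_matrices=False)
        print("  mean",f.mean(0).round(4),"mid",np.round((f.min(0)+f.max(0))/2,4),"rect",np.round(r[0],4),np.round(r[1],4),"dir %.1f"%np.degrees(np.arctan2(v[0,1],v[0,0])))
    d=np.linalg.norm(q[:,:2]-ctr,axis=1)
    r=q[(d<.056)&(d>.04)&(q[:,2]>.036+zo)&(q[:,2]<.046+zo)]
    if len(r)>20:
        A=np.c_[2*r[:,:2],np.ones(len(r))]; z=np.linalg.lstsq(A,(r[:,:2]**2).sum(1),rcond=None)[0]
        pl=np.linalg.lstsq(np.c_[r[:,:2]-z[:2],np.ones(len(r))],r[:,2],rcond=None)[0]
        print("  rim",len(r),z[:2].round(4),np.sqrt(z[2]+z[0]**2+z[1]**2).round(4),"height %.4f tilt deg"%pl[2],np.degrees(pl[:2]).round(1))
    b=q[(d<.03)&(q[:,2]>.043+zo)&(q[:,2]<.06+zo)]
    if len(b)>5: print("  ball",len(b),np.median(b,0).round(4))
  return c,q
E
python3 - <<'E'
from dish import *
meas(); to([.4613,.0355,.25],87)
o=get_obs(); save("w3.png",read_camera("wrist")["color"],1.3)
E
```

```text
wrist fin 311
  mean [0.4612 0.0369 0.066 ] mid [0.4617 0.0368 0.0647] rect [0.4617 0.037 ] [0.0086 0.0364] dir -2.5
  rim 1983 [0.5397 0.0325] 0.0457 height 0.0396 tilt deg [ 0.1 -0.5]
  ball 206 [0.5368 0.0336 0.0489]
top fin 0
t 7.95 p [0.5167 0.0286 0.2711] yaw 87.24 tilt(down.x,y) [ 0.0004 -0.0002] q [-0.32  0.18  0.16  1.89 -0.03  1.08  1.38] F [ 0.9 -0.5  0.8] w 0.707
tool shift mm [ 4.2 21.1 55.7] turn tool y deg 0.24 level fix (rotvec tool,deg) [ 0.02  0.   -0.01]
```

View pics/w3.png

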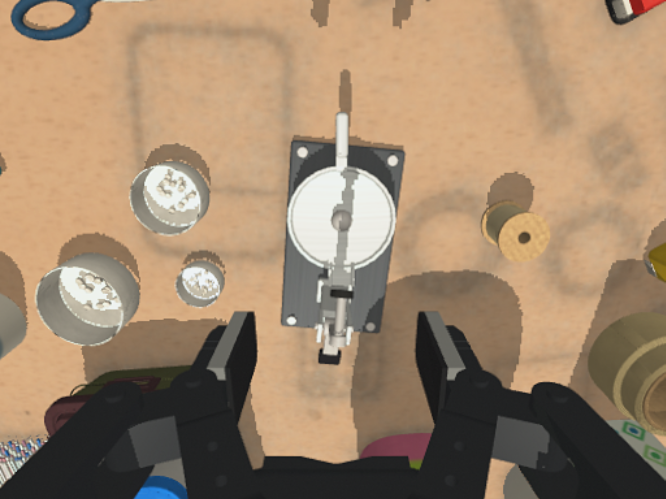

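play_rows(
  increments=[
    [[0.001, 0, 0.012], [0, 0, 0]],
    [[0.0015, 0, 0.016], [0, -0.2, 0]],
    [[0.0015, 0, 0.016], [0, 0, 0]],
    [[0.001, 0, 0.0117], [0, 0, 0]],
    [[0, 0.015, 0], [0, 0, 0]],
    [[0, 0.025, 0], [0, 0, 0]],
    [[0, 0.03, 0], [0, 0, 0]],
    [[0, 0.03, 0], [0, 0, 0]],
    [[0, 0.03, 0], [0, 0, 0]],
    [[0, 0.03, 0], [0, 0, 0]],
    [[0, 0.02, 0], [0, 0, 0]],
    [[0, 0.01, 0], [0, 0, 0]],
    [[0, 0, 0], [0, 0, 0]],
    [[0, 0, 0], [0, 0, 0]],
  ],
  gripper=0.05,
)

```text
t: 9.17
eef_pos: [0.4604, 0.0363, 0.0816]
tool_rot: [0.511, -0.511, -0.489, 0.489]
contact_force: [-0.1, -0.3, 1.0]
gripper_width: 0.585
```

```bash
python3 - <<'E'
from dish import *
to([.4613,.0363,.0325],87.4)
meas(("side",))
E
```

```text
t 9.17 p [0.4604 0.0363 0.0816] yaw 87.46 tilt(down.x,y) [-0.0001 -0.0001] q [-0.31  0.35  0.12  2.19 -0.07  0.61  1.38] F [-0.1 -0.3  1. ] w 0.585
tool shift mm [ 0.  49.1 -0.9] turn tool y deg 0.06 level fix (rotvec tool,deg) [-0.01  0.   -0.  ]
side fin 72
  mean [0.4621 0.0303 0.0627] mid [0.4612 0.0314 0.0633] rect [0.4612 0.0312] [0.0351 0.0084] dir 179.3
  rim 482 [0.5396 0.0303] 0.0465 height 0.0396 tilt deg [0.5 0. ]
  ball 51 [0.539  0.0263 0.0484]
```

play_rows(
  increments=[
    [[0, 0.006, 0], [0, 0, 0]],
    [[0, 0.01, 0], [0, 0, 0]],
    [[0, 0.01, 0], [0, 0, 0]],
    [[0, 0.01, 0], [0, 0, 0]],
    [[0, 0.007, 0], [0, 0, 0]],
    [[0, 0.005, 0], [0, 0, 0]],
    [[0, 0, 0], [0, 0, 0]],
    [[0, 0, 0], [0, 0, 0]],
  ],
  gripper=0.03,
  grip_force=20,
)

```text
t: 9.88
eef_pos: [0.46, 0.0362, 0.0329]
tool_rot: [0.511, -0.511, -0.489, 0.489]
contact_force: [0.1, 0.7, 0.4]
gripper_width: 0.351
```

play_rows(
  increments=[
    [[0, 0, 0], [0, 0, 0]],
    [[0, 0, 0], [0, 0, 0]],
    [[0, 0, 0], [0, 0, 0]],
    [[0, 0, 0], [0, 0, 0]],
    [[0, 0, 0], [0, 0, 0]],
    [[0, 0, 0], [0, 0, 0]],
  ],
  gripper=0.016,
)

```text
t: 10.38
eef_pos: [0.4603, 0.0363, 0.0334]
tool_rot: [-0.511, 0.511, 0.489, -0.489]
contact_force: [-0.0, 1.4, -0.4]
gripper_width: 0.185
```

play_rows(
  increments=[
    [[0, 0, 0], [0, 0, 0]],
    [[0, 0, 0], [0, 0, 0]],
    [[0, 0, 0], [0, 0, 0]],
  ],
  gripper=0.012,
)

```text
t: 10.63
eef_pos: [0.4602, 0.0363, 0.0333]
tool_rot: [0.511, -0.511, -0.489, 0.489]
contact_force: [1.1, 1.0, 0.7]
gripper_width: 0.143
```

play_rows(
  increments=[
    [[0, 0, 0], [0, 0, 0]],
    [[0, 0, 0], [0, 0, 0]],
    [[0, 0, 0], [0, 0, 0]],
    [[0, 0, 0], [0, 0, 0]],
    [[0, 0, 0], [0, 0, 0]],
    [[0, 0, 0], [0, 0, 0]],
  ],
  gripper=0.006,
)

```text
t: 11.13
eef_pos: [0.4602, 0.0363, 0.0333]
tool_rot: [0.511, -0.511, -0.489, 0.489]
contact_force: [-0.1, -0.6, 1.3]
gripper_width: 0.114
```

play_rows(
  increments=[
    [[0, 0, 0], [0, 0, 0]],
    [[0, 0, 0], [0, 0, 0]],
    [[0, 0, 0], [0, 0, 0]],
    [[0, 0, 0], [0, 0, 0]],
    [[0, 0, 0], [0, 0, 0]],
  ],
  gripper=0.0,
  grip_force=70,
)

```text
t: 11.55
eef_pos: [0.4602, 0.0363, 0.0334]
tool_rot: [-0.511, 0.511, 0.489, -0.489]
contact_force: [-1.9, -0.4, 2.7]
gripper_width: 0.106
```

```bash
python3 - <<'E'
from dish import *
to([.4613,.0363,.0325],87.4)
c,q=meas(("top","side",)); save("s4.png",c["color"][110:250,180:360],3)
E
```

```text
t 11.55 p [0.4602 0.0363 0.0334] yaw 87.46 tilt(down.x,y) [0.0001 0.    ] q [-0.3   0.45  0.1   2.21 -0.09  0.49  1.4 ] F [-1.9 -0.4  2.7] w 0.106
tool shift mm [ 0.   0.9 -1.1] turn tool y deg 0.06 level fix (rotvec tool,deg) [ 0. -0.  0.]
top fin 0
  rim 328 [0.5409 0.0324] 0.045 height 0.0395 tilt deg [ 0.7 -0.3]
  ball 57 [0.5392 0.0331 0.0492]
side fin 58
  mean [0.465  0.0231 0.0625] mid [0.4613 0.0242 0.0636] rect [0.4617 0.0237] [0.0353 0.0204] dir -148.1
  rim 479 [0.5395 0.0303] 0.0465 height 0.0397 tilt deg [ 0.6 -0.1]
  ball 50 [0.539  0.026  0.0486]
```

View pics/s4.png

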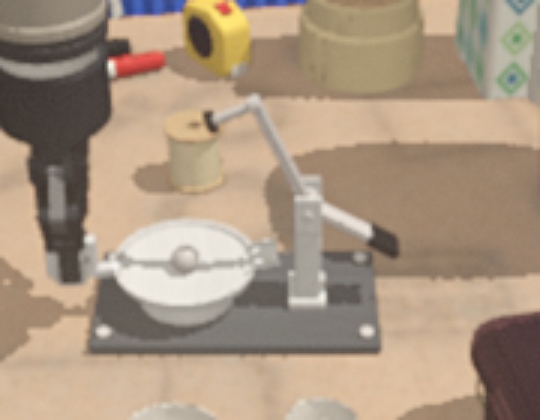

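The fin is gripped, with the ball at the dish's middle (185,258) and the foot up at (212,120). Next is a gentle lift.

play_rows(
  increments=[
    [[0, -0.0005, 0], [0, 0, 0]],
    [[0, -0.001, 0], [0, 0, 0]],
    [[0, -0.0015, 0], [0, 0, 0]],
    [[0, -0.002, 0], [0, 0, 0]],
    [[0, -0.0025, 0], [0, 0, 0]],
    [[0, -0.0025, 0], [0, 0, 0]],
    [[0, -0.0025, 0], [0, 0, 0]],
    [[0, -0.0025, 0], [0, 0, 0]],
    [[0, -0.002, 0], [0, 0, 0]],
    [[0, -0.0015, 0], [0, 0, 0]],
    [[0, -0.001, 0], [0, 0, 0]],
    [[0, -0.0005, 0], [0, 0, 0]],
    [[0, 0, 0], [0, 0, 0]],
    [[0, 0, 0], [0, 0, 0]],
    [[0, 0, 0], [0, 0, 0]],
  ],
)

```text
t: 12.9
eef_pos: [0.4601, 0.0363, 0.0532]
tool_rot: [0.511, -0.511, -0.489, 0.489]
contact_force: [-0.2, -0.0, -2.0]
gripper_width: 0.111
```

```bash
python3 - <<'E'
from dish import *
to([.4602,.0363,.0784],87.4)
meas(("top","side",),zo=.02)
E
```

```text
t 12.90 p [0.4601 0.0363 0.0532] yaw 87.46 tilt(down.x,y) [-0.0002 -0.    ] q [-0.3   0.41  0.11  2.2  -0.08  0.54  1.39] F [-0.2 -0.  -2. ] w 0.111
tool shift mm [  0.  -25.2  -0.1] turn tool y deg 0.06 level fix (rotvec tool,deg) [-0.01  0.   -0.  ]
top fin 0
  rim 328 [0.5409 0.0326] 0.0451 height 0.0594 tilt deg [ 0.8 -0.1]
  ball 55 [0.5384 0.0327 0.0684]
side fin 60
  mean [0.464  0.0232 0.0825] mid [0.4611 0.0258 0.0833] rect [0.4624 0.0246] [0.035  0.0193] dir -151.2
  rim 474 [0.5395 0.0302] 0.047 height 0.0595 tilt deg [ 0.5 -0.4]
  ball 53 [0.5381 0.0267 0.068 ]
```

play_rows(
  increments=[
    [[0, -0.0005, 0], [0, 0, 0]],
    [[0, -0.001, 0], [0, 0, 0]],
    [[0, -0.0015, 0], [0, 0, 0]],
    [[0, -0.002, 0], [0, 0, 0]],
    [[0, -0.0025, 0], [0, 0, 0]],
    [[0, -0.0025, 0], [0, 0, 0]],
    [[0, -0.0025, 0], [0, 0, 0]],
    [[0, -0.0025, 0], [0, 0, 0]],
    [[0, -0.0025, 0], [0, 0, 0]],
    [[0, -0.0025, 0], [0, 0, 0]],
    [[0, -0.002, 0], [0, 0, 0]],
    [[0, -0.0015, 0], [0, 0, 0]],
    [[0, -0.001, 0], [0, 0, 0]],
    [[0, -0.0005, 0], [0, 0, 0]],
    [[0, 0, 0], [0, 0, 0]],
    [[0, 0, 0], [0, 0, 0]],
  ],
)

```text
t: 14.33
eef_pos: [0.4601, 0.0363, 0.0782]
tool_rot: [0.511, -0.511, -0.489, 0.489]
contact_force: [0.2, 0.2, -1.0]
gripper_width: 0.105
```

play_rows(
  increments=[
    [[0.0007, 0, 0], [0, 0.5, 0]],
    [[0.00138, 0, -1e-05], [0, 1, 0]],
    [[0.00207, 0, -3e-05], [0, 1.5, 0]],
    [[0.00207, 0, -3e-05], [0, 1.5, 0]],
    [[0.00207, 0, -3e-05], [0, 1.5, 0]],
    [[0.00207, 0, -3e-05], [0, 1.5, 0]],
    [[0.00207, 0, -3e-05], [0, 1.5, 0]],
    [[0.00207, 0, -3e-05], [0, 1.5, 0]],
    [[0.00207, 0, -3e-05], [0, 1.5, 0]],
    [[0.00207, 0, -3e-05], [0, 1.5, 0]],
    [[0.00207, 0, -3e-05], [0, 1.5, 0]],
    [[0.00207, 0, -3e-05], [0, 1.5, 0]],
    [[0.00138, 0, -1e-05], [0, 1, 0]],
    [[0.0007, 0, 0], [0, 0.5, 0]],
    [[0, 0, 0], [0, 0, 0]],
    [[0, 0, 0], [0, 0, 0]],
  ],
)

```text
t: 15.67
eef_pos: [0.4651, 0.0606, 0.0783]
tool_rot: [0.581, -0.581, -0.403, 0.403]
contact_force: [0.0, -0.4, -1.3]
gripper_width: 0.105
```

```bash
cat > chk.py <<'E'
from dish import *
o=get_obs(); R=Rq(o["tool_rot"]).as_matrix(); ctr=(np.array(o["eef_pos"])-.079*R[:,2])
y=np.degrees(np.arctan2(R[1,0],R[0,0])); d=y-90
print("centre by arm",ctr.round(4),"dish yaw",round(d,2))
g=ctr[:2]; to([0.539-.079*np.cos(np.radians(d)),.0326-.079*np.sin(np.radians(d)),.078],y)
f=g-.078*np.array([np.cos(np.radians(d)),np.sin(np.radians(d))])
c,q=meas(("top","side"),zo=.045,fin=tuple(f))
E
python3 chk.py
```

```text
centre by arm [0.5391 0.0329 0.0783] dish yaw -20.52
t 15.67 p [0.4651 0.0606 0.0783] yaw 69.48 tilt(down.x,y) [-0.0001 -0.0001] q [-0.42  0.37  0.19  2.18 -0.12  0.6   1.07] F [ 0.  -0.4 -1.3] w 0.105
tool shift mm [-0.3  0.3  0. ] turn tool y deg -0.0 level fix (rotvec tool,deg) [-0.  0. -0.]
top fin 0
  rim 385 [0.5406 0.0321] 0.0455 height 0.0845 tilt deg [ 0.8 -0.4]
  ball 46 [0.5409 0.0319 0.094 ]
side fin 89
  mean [0.4701 0.0489 0.1092] mid [0.4678 0.0545 0.1111] rect [0.4706 0.0512] [0.0377 0.0184] dir -141.9
  rim 486 [0.5395 0.0302] 0.0467 height 0.0845 tilt deg [ 0.4 -0.2]
  ball 53 [0.5388 0.026  0.0933]
```

play_rows(
  increments=[
    [[0.0007, 0, 0], [0, 0.5, 0]],
    [[0.00138, 0, -1e-05], [0, 1, 0]],
    [[0.00207, 0, -3e-05], [0, 1.5, 0]],
    [[0.00207, 0, -3e-05], [0, 1.5, 0]],
    [[0.00207, 0, -3e-05], [0, 1.5, 0]],
    [[0.00207, 0, -3e-05], [0, 1.5, 0]],
    [[0.00207, 0, -3e-05], [0, 1.5, 0]],
    [[0.00207, 0, -3e-05], [0, 1.5, 0]],
    [[0.00207, 0, -3e-05], [0, 1.5, 0]],
    [[0.00207, 0, -3e-05], [0, 1.5, 0]],
    [[0.00207, 0, -3e-05], [0, 1.5, 0]],
    [[0.00207, 0, -3e-05], [0, 1.5, 0]],
    [[0.00207, 0, -3e-05], [0, 1.5, 0]],
    [[0.00207, 0, -3e-05], [0, 1.5, 0]],
    [[0.00207, 0, -3e-05], [0, 1.5, 0]],
    [[0.00207, 0, -3e-05], [0, 1.5, 0]],
    [[0.00207, 0, -3e-05], [0, 1.5, 0]],
    [[0.00207, 0, -3e-05], [0, 1.5, 0]],
    [[0.00207, 0, -3e-05], [0, 1.5, 0]],
    [[0.00207, 0, -3e-05], [0, 1.5, 0]],
  ],
)

```text
t: 17.43
eef_pos: [0.4876, 0.0927, 0.0783]
tool_rot: [0.663, -0.663, -0.247, 0.247]
contact_force: [0.8, 0.3, -0.3]
gripper_width: 0.104
```

play_rows(
  increments=[
    [[0.00207, 0, -3e-05], [0, 1.5, 0]],
    [[0.00207, 0, -3e-05], [0, 1.5, 0]],
    [[0.00207, 0, -3e-05], [0, 1.5, 0]],
    [[0.00207, 0, -3e-05], [0, 1.5, 0]],
    [[0.00207, 0, -3e-05], [0, 1.5, 0]],
    [[0.00207, 0, -3e-05], [0, 1.5, 0]],
    [[0.00207, 0, -3e-05], [0, 1.5, 0]],
    [[0.00207, 0, -3e-05], [0, 1.5, 0]],
    [[0.00207, 0, -3e-05], [0, 1.5, 0]],
    [[0.00207, 0, -3e-05], [0, 1.5, 0]],
    [[0.00207, 0, -3e-05], [0, 1.5, 0]],
    [[0.00207, 0, -3e-05], [0, 1.5, 0]],
    [[0.00207, 0, -3e-05], [0, 1.5, 0]],
    [[0.00207, 0, -3e-05], [0, 1.5, 0]],
    [[0.00207, 0, -3e-05], [0, 1.5, 0]],
    [[0.00207, 0, -3e-05], [0, 1.5, 0]],
    [[0.00207, 0, -3e-05], [0, 1.5, 0]],
    [[0.00207, 0, -3e-05], [0, 1.5, 0]],
    [[0.00207, 0, -3e-05], [0, 1.5, 0]],
    [[0.00207, 0, -3e-05], [0, 1.5, 0]],
  ],
)

```text
t: 19.1
eef_pos: [0.5245, 0.1105, 0.0783]
tool_rot: [0.704, -0.704, -0.067, 0.067]
contact_force: [-0.5, 0.4, -1.0]
gripper_width: 0.104
```

play_rows(
  increments=[
    [[0.00207, 0, -3e-05], [0, 1.5, 0]],
    [[0.00207, 0, -3e-05], [0, 1.5, 0]],
    [[0.00207, 0, -3e-05], [0, 1.5, 0]],
    [[0.00207, 0, -3e-05], [0, 1.5, 0]],
    [[0.00207, 0, -3e-05], [0, 1.5, 0]],
    [[0.00207, 0, -3e-05], [0, 1.5, 0]],
    [[0.00207, 0, -3e-05], [0, 1.5, 0]],
    [[0.00207, 0, -3e-05], [0, 1.5, 0]],
    [[0.00207, 0, -3e-05], [0, 1.5, 0]],
    [[0.00207, 0, -3e-05], [0, 1.5, 0]],
    [[0.00207, 0, -3e-05], [0, 1.5, 0]],
    [[0.00138, 0, -1e-05], [0, 1, 0]],
    [[0.00138, 0, -1e-05], [0, 1, 0]],
    [[0.0007, 0, 0], [0, 0.5, 0]],
    [[0, 0, 0], [0, 0, 0]],
    [[0, 0, 0], [0, 0, 0]],
    [[0, 0, 0], [0, 0, 0]],
  ],
)

```text
t: 20.52
eef_pos: [0.5503, 0.111, 0.0783]
tool_rot: [0.705, -0.705, 0.05, -0.049]
contact_force: [0.0, 0.4, -1.1]
gripper_width: 0.109
```

```bash
cat >> chk.py <<'E'
a=read_camera("side")["color"][90:270,160:400]; b=read_camera("top")["color"][130:260,180:360]
save("fa.png",a,2.5); save("fb.png",b,3)
x=cv2.imread("pics/fa.png"); z=cv2.imread("pics/fb.png"); h=300
cv2.imwrite("pics/f.png",np.hstack([cv2.resize(i,(390,h)) for i in(x,z)]))
E
python3 chk.py
```

```text
centre by arm [0.5392 0.0328 0.0783] dish yaw -98.03
t 20.52 p [0.5503 0.111  0.0783] yaw -8.03 tilt(down.x,y) [-0.0001  0.    ] q [-0.72  0.54  0.53  1.98 -0.41  0.72 -0.08] F [ 0.   0.4 -1.1] w 0.109
tool shift mm [-0.2  0.3 -0.2] turn tool y deg -0.0 level fix (rotvec tool,deg) [-0.    0.   -0.01]
top fin 0
  rim 538 [0.5392 0.0318] 0.0461 height 0.0848 tilt deg [-0.  -0.8]
  ball 60 [0.5388 0.0332 0.094 ]
side fin 116
  mean [0.5471 0.1018 0.1103] mid [0.548  0.1053 0.111 ] rect [0.5476 0.1042] [0.0295 0.029 ] dir -18.7
  rim 442 [0.5392 0.0301] 0.0465 height 0.0845 tilt deg [ 0.1 -0.4]
  ball 55 [0.5389 0.0264 0.0928]
```

View pics/f.png

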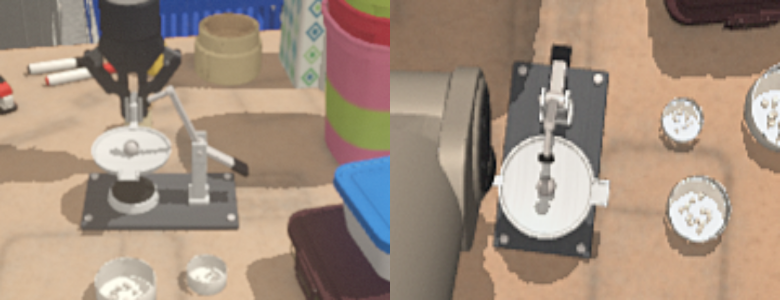

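play_rows(
  increments=[
    [[0, 0, 0], [0, 0, 0]],
    [[0, 0, 0], [0, 0, 0]],
    [[0, 0, 0], [0, 0, 0]],
    [[0, 0, 0], [0, 0, 0]],
    [[0, 0, 0], [0, 0, 0]],
    [[0, 0, 0], [0, 0, 0]],
  ],
)

```text
t: 21.22
eef_pos: [0.5504, 0.1111, 0.0783]
tool_rot: [0.705, -0.705, 0.05, -0.05]
contact_force: [-0.1, -0.2, -0.8]
gripper_width: 0.107
```

```bash
python3 - <<'E'
from dish import *
meas(("side",),zo=.045,fin=(.55,.11)); q=cloud(read_camera("top")).reshape(-1,3)
t=q[(np.linalg.norm(q[:,:2]-[.5155,-.1404],axis=1)<.05)&(q[:,2]>.01)]; print("tin",np.median(t,0))
print(hand_in())
E
```

```text
side fin 118
  mean [0.547  0.1021 0.1102] mid [0.5465 0.1058 0.111 ] rect [0.5497 0.1055] [0.0287 0.0267] dir -23.2
  rim 454 [0.5392 0.0303] 0.0465 height 0.0844 tilt deg [ 0.  -0.4]
  ball 50 [0.5394 0.027  0.0936]
tin [ 0.51573918 -0.14180883  0.02357509]
the job is handed in; nothing more can be done
None
```

The job is handed in at about 21 s of the 64 s allowed; the hand-in reports no verdict.

I pressed the lever tail down to its stop, which showed as about 9 N on the tool. I then gripped the dish by its fin, lifted it about 45 mm and turned it about 95° around its own axis. The lip now points towards the middle-sized tin, at −98° in world axes.

- **Dish:** it sits about 45 mm above the seat, level within about 1° (the two cameras differ by under 1°), still held at the 70 N grip setting.
- **Ball:** both cameras show it in the middle of the dish. Its measured position differs by about 6 mm in y between them. The same gap was there before the lift, because each camera sees a different side of the ball.
- **Foot:** it is up in the last pictures. I did not re-measure its angle after the lift.
- **Tin:** it is where it was, within about 1.5 mm, which is camera error.
- **Spool:** the gripper hides it in the last pictures, so I could not check it directly. By plan the gripper stayed well clear of it, and the wrist force showed no sign of contact.

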